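# Set the dish shaker to fast and start it

## Task

Set the dish shaker to fast and start it: with a fingertip push its speed lever from off, past the slow notch, fully home against the far stop where it stays, then press the start button fully down and let go. Only push: do not grip or force the lever, do not press start before the lever is at fast, and leave the dish, the bottle and the jar standing where they are.

Things in the scene. Friction and masses are not known exactly. Their poses are not given: they have to be found in the camera images.
- shaker: white bench-top dish shaker, fixed, 200 mm deep (x, its front faces -x), 260 wide (y), 70 high; origin at the centre of its underside, z up. Its front half top (z = 70) is the control deck with gate plate, lever and button; over the back half (x 0 to 95) stands a metal platform with a rubber mat, rim up to z = 89
- lever_grip (a point): middle of the lever's black grip, a barrel 20 mm in diameter, 33 long (18 below to 15 above this point), on an 8 mm stem. It pivots about a line along the shaker's x, through (-52, 32, 35) mm in the shaker's frame, 80 from this point. In that frame the grip is at x -52 and y -1 (off), 32 (slow, upright), 65 (fast); z 108 at off and fast, 115 at slow
- speed_lever (a joint): lever angle, rad: 0 = off (where it starts), 0.42 = slow notch, 0.84 = fast, a hard stop; grows towards the shaker's +y. Sprung detents: about 6 N at the grip to leave off, past the hump at 0.21 it drops into slow; about 5 N to leave slow, past the hump at 0.63 it clicks on to the fast stop and stays. Let go short of that hump it falls back to slow
- start_top (a point): centre of the top of the grey start button, 28 mm in diameter, pressed straight down; at (-52, -85, 92) mm in the shaker's frame, 10 mm above its round housing (44 mm in diameter)
- start (a joint): travel of the start button, m: 0 = released, 0.006 = fully down; spring return, about 4 N fully down
- dish: clear flat dish, 80 mm in diameter, 14 mm high, lying loose on the shaker's platform; origin at the centre of its underside
- bottle: square brown bottle, 43 x 43 x 84 mm, standing on the bench at the shaker's left (+y) rear side; origin at the centre of its underside
- jar: clear round jar with a pale lid, 43 mm in diameter, 48 mm high, standing on the bench at the shaker's right (-y) side; origin at the centre of its underside

How it is judged:
By the outcome, as a careful person would: the job done as asked, in the order asked, and still so for the second after the job is handed in, with the robot touching nothing.
It also fails if it takes over 45 s, if anything falls off the work surface, if the arm or the gripper's body presses on something with over 40 N, if the wrist force passes 120 N, or if a joint passes its speed limit or range.

## Robot

A 7-joint arm with a two-finger parallel gripper is mounted at the origin on a cart in front of the work surface, level with it; the furniture and walls round the work are solid. World frame = base frame: x ahead of the robot, y to its left, z up, the work surface at z = 0. Lengths are in m, angles in rad, forces in N, time in s.
With the tool pointing down it reaches from about 0.4 to 0.85 m from the base axis. Payload 4.5 kg.
Tool frame: the origin (TCP) lies at the very end of the fingers, on their centre line; the grasp point (between the pads) lies 19 mm behind it; z points along the fingers, y is the line along which they close (so a half turn about z gives the same grasp; the last joint's range is limited). The gripper opens to 88 mm and grips with 3 to 60 N. Pads are 18 mm wide; open, the fingers measure 123 mm over their backs; the gripper's body (75 mm by 187 mm) begins 45 mm behind the grasp point.
Start: joints at [1.242, 0.689, -0.195, 1.565, 0.157, 0.902, -0.215], TCP at [0.222, -0.584, 0.239] pointing down, gripper open.
Joint ranges: [-3.01, 3.01], [-0.46, 2.08], [-1.47, 1.51], [0.13, 2.56], [-1, 4.14], [0.04, 2.09], [-2.66, 2.66]. Speed limits (rad/s): [2.57, 2.57, 3.14, 3.14, 3.14, 3.14, 3.14].

## Interface

Orientations are given as a 3x3 rotation matrix whose columns are the frame's x, y, z axes.
In Python, from bench import env gives the robot as it stands.
- The arm moves only by the tool servo_tool, never from a script. Its arguments are lists of equal length, an entry for each row: "twist": the turn, a rotation vector about the world's x, y, z in rad, a list of three; "translation": the shift along the world's x, y, z in cm, a list of three; "claw": the finger opening in cm, from 0 to 8.81. In form: {"twist": [[ax, ay, az], ...], "translation": [[x, y, z], ...], "claw": [claw, ...]}. A call has 1 to 10 rows; each row is the pose to reach, as a shift and turn from the pose commanded when the call began; what a row does not reach only later rows make up. A row lasts 1/12 s, in which the tool goes at most 41.7 mm and 7.16 degrees, less where a joint would pass 70% of its speed; a pose out of reach is approached as far as the arm can. A call with a gripper value outside its range is refused whole. The fingers move at their own pace and stop on an object; "newtons" is the grip in N (left out, the last holds). Time passes only in rows, so rows that repeat a pose let the fingers close. It gives the time, the measured TCP pose, the force, the opening and the grip force at its end, in the units of the state.
- env.get_obs(): the state, without advancing time (a new reading comes with each control period).
- env.grab_frame(name): name is "scene" or "top" or "wrist"; returns the picture (400x640x3 uint8, red, green, blue); there is no depth.
- env.camera_model(name): a dict with "fx", "fy", "cx", "cy" (pixels), "rvec" (rotation vector, rad) and "tvec" (3), from world to camera coordinates, as OpenCV has them; the wrist camera has in their place "tool_from_camera" (4x4, takes a point from camera to tool coordinates, whose origin is the TCP and whose axes are the flange's). Camera axes: x right, y down, z forward; pixel columns grow to the right and rows downward; lengths in m; the calibration is good to about 2 mm. The wrist camera is an equidistant fisheye: a pixel r from the principal point sees the ray r / f radians off the axis. A picture is of the moment at which its call begins: read the wrist's pose just before it. camera_model takes no time and is no camera call.
- env.hand_in(): hands the job in; it is judged then, once.
The state is a dict: "t": time; "joint_pos": joint angles; "qd": joint speeds; "joint_efforts": joint torques, N m; "tcp_pos": TCP position; "ee_rot": TCP orientation; "wrist_force": force on the tool from outside, world axes, zero at the start; "torque": the same for the moment, N m; "width": finger opening in m; "grip_force": force on a finger pad.
Only numpy, scipy, OpenCV 4.12 (cv2) and the standard library are available. Lean on these libraries where they do the work, as an engineer would, in place of code of your own. Each camera call takes 0.05 s, during which the arm holds its last target. There are 200 camera calls.

## Working session

There is one attempt and no reset: what is moved stays moved. The work goes in short steps, Python scripts to look and compute and a tool call to move; the robot and the scene stay as the last step left them, time stands still between calls to the robot, and variables do not carry over. Pictures are saved under pics/ and viewed, at most 10 in all, crops included, and the job is handed in when it is done.

Besides the shell and the picture viewer there is one more tool, called after "Call:" by a JSON object that holds its "api" and its "payload", one argument or row to a line. servo_tool: Moves the arm, as the interface text tells. Its arguments: {"type":"object","properties":{"twist":{"type":"array"},"translation":{"type":"array"},"claw":{"type":"array"},"newtons":{"type":"number"}},"required":["twist","translation","claw"]}

```bash
mkdir -p pics
python3 - <<'E'
from bench import env
import cv2
for n in("scene","top"):
    cv2.imwrite(f"pics/{n}0.png",env.grab_frame(n)[:,:,::-1]); print(n,env.camera_model(n))
o=env.get_obs();print(o["t"],o["tcp_pos"],o["ee_rot"],o["width"])
E
```

```text
scene {'fx': 386.911616167698, 'fy': 386.911616167698, 'cx': 315.17526251988903, 'cy': 204.43730678106536, 'rvec': array([ 1.06076681, -2.39104558,  1.06029097]), 'tvec': array([0.54998216, 0.28957906, 0.7005458 ])}
top {'fx': 432.87857780411775, 'fy': 432.87857780411775, 'cx': 314.0636884938018, 'cy': 200.18911905565747, 'rvec': array([ 2.18123983, -2.21140663,  0.0870132 ]), 'tvec': array([0.18222259, 0.63000788, 0.90468389])}
0.1 [ 0.22157285 -0.58382989  0.23799968] [[ 9.34882818e-01  3.54955871e-01 -6.68477813e-04]
 [ 3.54956482e-01 -9.34881716e-01  1.43944694e-03]
 [-1.14007542e-04 -1.58299474e-03 -9.99998741e-01]] 0.08796993731464915
```

View pics/scene0.png

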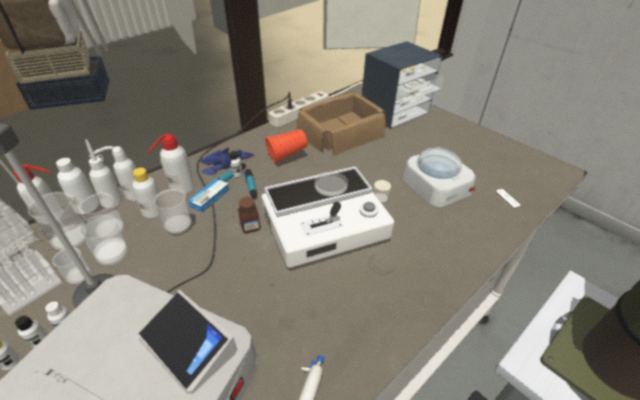

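View pics/top0.png

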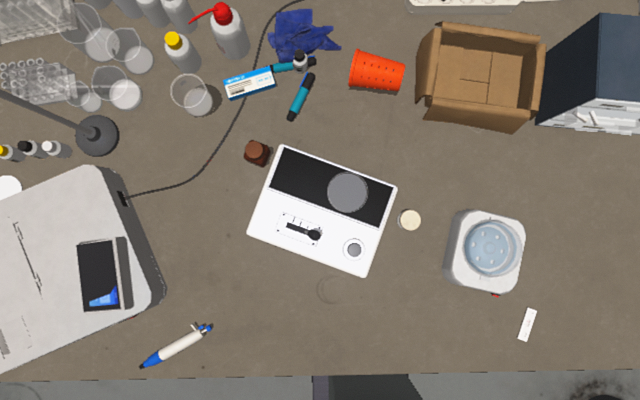

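The scene shows the shaker with its lever and button. In the top view the body is centred near (322,211), the grip is at about (315,235), the button at (354,249), the bottle at (257,152) and the jar at (409,219). Next I'll measure them.

```bash
cat > h.py <<'E'
import numpy as np, cv2
from bench import env
def cam(n):
    m=env.camera_model(n);R=cv2.Rodrigues(m["rvec"])[0];return m,R,-R.T@m["tvec"]
def ray(n,p):
    m,R,c=cam(n);d=R.T@np.array([(p[0]-m["cx"])/m["fx"],(p[1]-m["cy"])/m["fy"],1]);return c,d
def plane(n,p,z):
    c,d=ray(n,p);return c+d*(z-c[2])/d[2]
def tri(p,q):
    a,u=ray("top",p);b,v=ray("scene",q)
    s=np.linalg.lstsq(np.c_[u,-v],b-a,rcond=None)[0];x,y=a+u*s[0],b+v*s[1];return (x+y)/2,np.linalg.norm(x-y)
def proj(n,P):
    m=env.camera_model(n);K=np.array([[m["fx"],0,m["cx"]],[0,m["fy"],m["cy"]],[0,0,1]])
    return cv2.projectPoints(np.array(P,float),m["rvec"],m["tvec"],K,None)[0][:,0]
E
python3 - <<'E'
from h import *
t=cv2.imread("pics/top0.png");s=cv2.imread("pics/scene0.png")
g=cv2.cvtColor(t,cv2.COLOR_BGR2GRAY)
m=((g>190)*255).astype(np.uint8);m[:,:235]=0;m[:,400:]=0;m[:140]=0;m[285:]=0
cs=max(cv2.findContours(m,0,2)[0],key=cv2.contourArea)
r=cv2.minAreaRect(cs);bx=cv2.boxPoints(r);print(r,[plane("top",p,.07).round(4).tolist() for p in bx]);print("top cam",cam("top")[2],"scene cam",cam("scene")[2])
a=cv2.resize(t[135:290,235:430],None,fx=4,fy=4,interpolation=cv2.INTER_CUBIC)
b=cv2.resize(s[160:270,230:400],None,fx=4.5,fy=4.5,interpolation=cv2.INTER_CUBIC)
cv2.imwrite("pics/a.png",a[:600]);cv2.imwrite("pics/b.png",b)
E
```

```text
((322.0378723144531, 210.44271850585938), (128.04672241210938, 97.6280288696289), 20.487016677856445) [[0.5637, 0.3135, 0.07], [0.7478, 0.2436, 0.07], [0.6534, 0.0018, 0.07], [0.4711, 0.0751, 0.07]]
top cam [0.57366592 0.18816264 0.94025006] scene cam [0.13740705 0.62802533 0.68103181]
```

View pics/a.png

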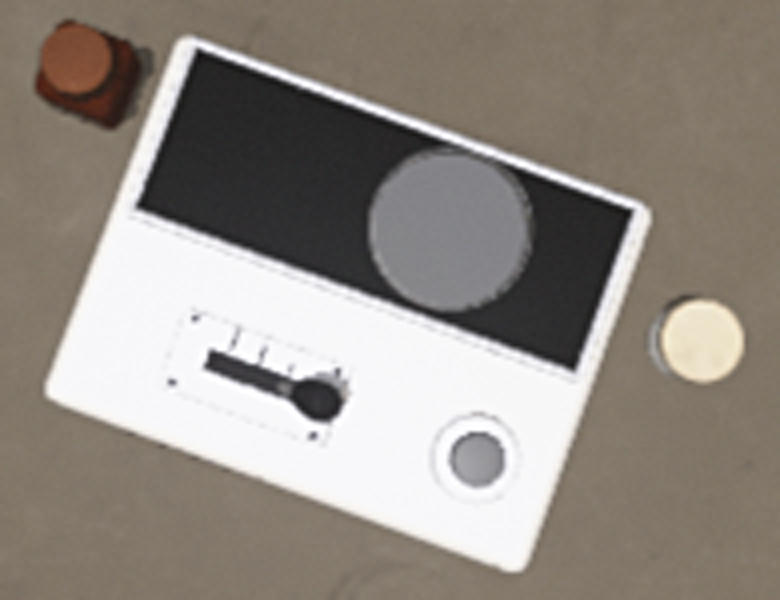

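View pics/b.png

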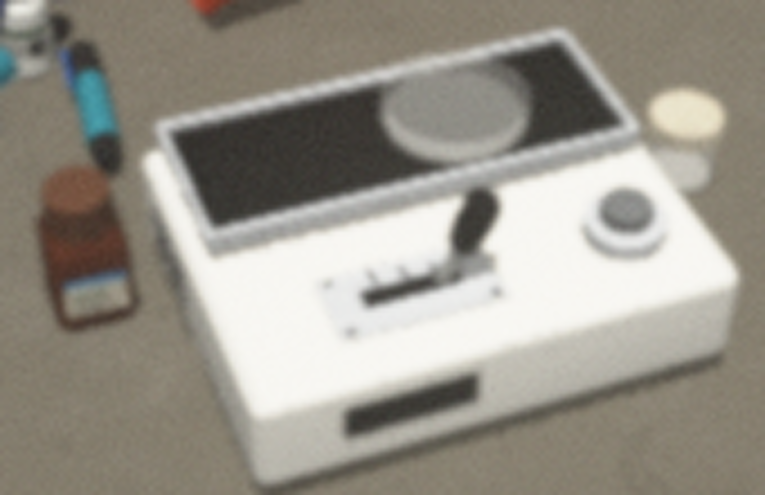

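Crop a (scale 4, offset 235,135) shows the button at (477,460), the grip top at (320,399), and the front deck edge running from (48,398) to (520,572). Crop b (scale 4.5, offset 230,160) shows the button at (628,209) and the grip at (475,221).

Run:
```python
from h import *
A=lambda x,y:((x+.5)/4-.5+235,(y+.5)/4-.5+135)
B=lambda x,y:((x+.5)/4.5-.5+230,(y+.5)/4.5-.5+160)
print("btn",tri(A(477,460),B(628,209)),plane("top",A(477,460),.092),plane("scene",B(628,209),.092))
print("grip",tri(A(318,398),B(475,221)),plane("top",A(318,398),.108))
t=cv2.imread("pics/top0.png");g=cv2.cvtColor(t,6)
m=((g>190)*255).astype(np.uint8);m[:,:235]=0;m[:,400:]=0;m[:140]=0;m[285:]=0
c=max(cv2.findContours(m,0,1)[0],key=cv2.contourArea)[:,0].astype(float)
bx=cv2.boxPoints(cv2.minAreaRect(c.astype(np.float32)))
# front edge: points near the line lower-left to lower-right
P0,P1=np.array(A(48,395)),np.array(A(520,572));d=P1-P0;L=np.linalg.norm(d);d/=L
s=(c-P0)@d;e=abs((c-P0)@np.array([-d[1],d[0]]))
q=c[(e<2.5)&(s>10)&(s<L-10)]
w=np.array([plane("top",p,.07)[:2] for p in q]);vx,vy,x0,y0=cv2.fitLine(w.astype(np.float32),2,0,.001,.001).ravel()
if vy<0:vx,vy=-vx,-vy
ey=np.array([vx,vy]);ex=np.array([vy,-vx]);print(len(q),"yaw",np.arctan2(ex[1],ex[0]))
b=plane("top",A(477,460),.092)[:2]
O=b+52*ex/1e3+85*ey/1e3;print("O",O,"front offset of edge",(np.array([x0,y0])-O)@ex)
W=lambda x,y,z:np.r_[O+ex*x+ey*y,z]
for n,y,z in(("off",-.001,.108),("slow",.032,.115),("fast",.065,.108)):print(n,W(-.052,y,z))
pts=[W(-.052,-.001,.108),W(-.1,.13,.07),W(-.1,-.13,.07),W(.095,0,.089),W(-.052,-.085,.092)]
print(proj("top",pts),proj("scene",pts));print([(A(318,398)),B(475,221)])
print("bottle",plane("top",A(75,58),.084),"jar",plane("top",A(702,339),.048),"dish",plane("top",A(450,230),.1))
```

```text
btn (array([0.52926059, 0.09729119, 0.08600695]), np.float64(0.0013015854877438794)) [0.53005293 0.09836622 0.092     ] [0.52488408 0.10214558 0.092     ]
grip (array([0.56113729, 0.17535126, 0.10415376]), np.float64(0.0010551720397334804)) [0.5615717  0.17577619 0.108     ]
100 yaw -0.3712172
O [0.60934478 0.15871357] front offset of edge -0.09763549936336002
off [0.56052393 0.17664468 0.108     ]
slow [0.57249468 0.20739693 0.115     ]
fast [0.58446543 0.23814919 0.108     ]
[[313.67980953 234.67970468]
 [243.65696127 233.99414956]
 [365.58489158 279.65128141]
 [338.98209734 164.67428779]
 [353.87500286 249.62499996]] [[334.77686153 207.83671673]
 [284.8743664  251.2781883 ]
 [395.19924052 220.12119922]
 [310.55243095 175.6142098 ]
 [368.57083939 204.14813907]]
[(314.125, 234.125), (335.1666666666667, 208.72222222222223)]
bottle [0.73187144 0.29410305 0.084     ] jar [ 0.58822729 -0.02394997  0.048     ] dish [0.64216916 0.11015125 0.1       ]
```

The points agree to about 3 mm, with shaker yaw at -0.371. I'll close the fingers, turn the tool about +0.836 rad and move to the -y side of the lever, staying high.

Call:
{"api": "servo_tool", "payload": {
  "twist": [
    [0,0,0.08],
    [0,0,0.16],
    [0,0,0.25],
    [0,0,0.34],
    [0,0,0.42],
    [0,0,0.5],
    [0,0,0.59],
    [0,0,0.67],
    [0,0,0.75],
    [0,0,0.836]
  ],
  "translation": [
    [1.5,3.5,0],
    [3,7,0],
    [4.6,10.5,0],
    [6.2,14,0],
    [7.8,17.5,0],
    [9.5,21,0],
    [11,24.5,0],
    [12.6,28,0],
    [14.2,31.5,0],
    [15.7,35,0]
  ],
  "claw": [0,0,0,0,0,0,0,0,0,0]
}}

```text
t: 0.93
tcp_pos: [0.3792, -0.2326, 0.2387]
ee_rot: [[0.36, 0.933, 0.0], [0.933, -0.36, 0.0], [0.0, 0.0, -1.0]]
wrist_force: [0.8, 0.3, 0.7]
width: 0.0236
grip_force: 0.0
```

Call:
{"api": "servo_tool", "payload": {
  "twist": [
    [0,0,0],
    [0,0,0],
    [0,0,0],
    [0,0,0],
    [0,0,0],
    [0,0,0],
    [0,0,0],
    [0,0,0],
    [0,0,0],
    [0,0,0]
  ],
  "translation": [
    [1.5,3.5,0],
    [3,7,0],
    [4.6,10.5,0],
    [6.2,14,0],
    [7.8,17.5,0],
    [9.5,21,0],
    [11,24.5,0],
    [12.6,28,0],
    [14.2,31.5,0],
    [15.7,35,0]
  ],
  "claw": [0,0,0,0,0,0,0,0,0,0]
}}

```text
t: 1.77
tcp_pos: [0.5362, 0.1174, 0.2384]
ee_rot: [[0.363, 0.932, -0.0], [0.932, -0.363, -0.0], [-0.001, -0.0, -1.0]]
wrist_force: [0.3, 0.2, 0.6]
width: 0.0004
grip_force: 0.0
```

Call:
{"api": "servo_tool", "payload": {
  "twist": [
    [0,0,0],
    [0,0,0],
    [0,0,0],
    [0,0,0],
    [0,0,0],
    [0,0,0],
    [0,0,0]
  ],
  "translation": [
    [0.4,1,0],
    [0.9,2.1,-2],
    [0.9,2.1,-5],
    [0.9,2.1,-8],
    [0.9,2.1,-11],
    [0.9,2.1,-13.6],
    [0.9,2.1,-13.6]
  ],
  "claw": [0,0,0,0,0,0,0]
}}

```text
t: 2.35
tcp_pos: [0.5413, 0.1351, 0.0982]
ee_rot: [[0.363, 0.932, -0.009], [0.932, -0.363, -0.004], [-0.007, -0.007, -1.0]]
wrist_force: [-0.1, -0.4, -0.6]
width: 0.0005
grip_force: 0.0
```

Run:
```python
from h import *
s=env.grab_frame("scene")[:,:,::-1][130:270,230:400]
w=env.grab_frame("wrist")[:,:,::-1]
a=cv2.resize(s,(680,560),interpolation=2)
cv2.imwrite("pics/c.png",a)
cv2.imwrite("pics/w.png",w)
```

```text
(no output)
```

View pics/c.png

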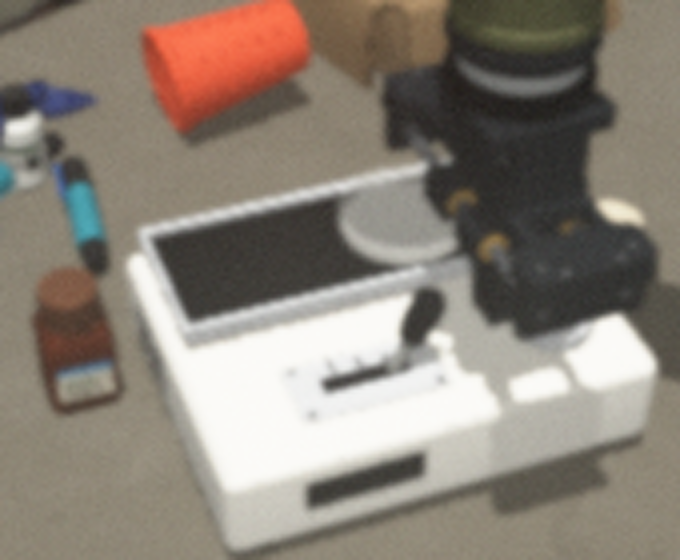

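View pics/w.png

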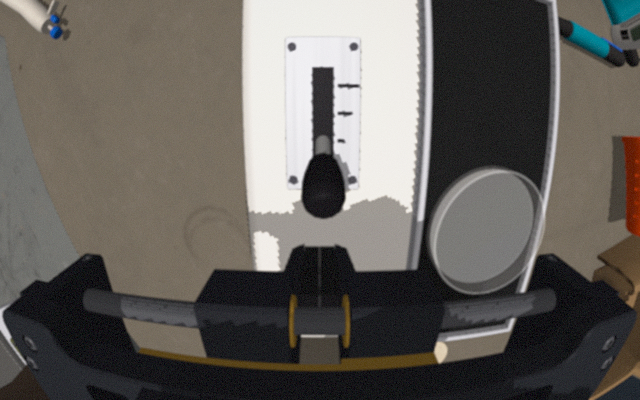

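The wrist view shows the closed fingertips (col 320, row 247) directly behind the grip (col 323, row 190), and everything else is clear. I'll start the push along shaker +y.

Call:
{"api": "servo_tool", "payload": {
  "twist": [
    [0,0,0],
    [0,0,0],
    [0,0,0],
    [0,0,0],
    [0,0,0],
    [0,0,0],
    [0,0,0],
    [0,0,0],
    [0,0,0],
    [0,0,0]
  ],
  "translation": [
    [0.15,0.37,0],
    [0.29,0.75,0],
    [0.44,1.12,0],
    [0.58,1.49,0],
    [0.73,1.86,0],
    [0.91,2.33,0],
    [1.09,2.8,0],
    [1.27,3.26,0],
    [1.45,3.73,0],
    [1.45,3.73,0]
  ],
  "claw": [0,0,0,0,0,0,0,0,0,0]
}}

```text
t: 3.28
tcp_pos: [0.56, 0.176, 0.1031]
ee_rot: [[0.362, 0.932, 0.002], [0.932, -0.362, 0.002], [0.003, 0.001, -1.0]]
wrist_force: [-0.1, -0.3, -0.3]
width: 0.0004
grip_force: 0.0
```

Call:
{"api": "servo_tool", "payload": {
  "twist": [
    [0,0,0],
    [0,0,0],
    [0,0,0],
    [0,0,0],
    [0,0,0],
    [0,0,0],
    [0,0,0],
    [0,0,0],
    [0,0,0],
    [0,0,0]
  ],
  "translation": [
    [0.18,0.47,0],
    [0.36,0.93,0],
    [0.54,1.4,0],
    [0.73,1.86,0],
    [0.87,2.24,0],
    [1.02,2.61,0],
    [1.16,2.98,0],
    [1.31,3.36,0],
    [1.38,3.54,0],
    [1.38,3.54,0]
  ],
  "claw": [0,0,0,0,0,0,0,0,0,0]
}}

```text
t: 4.12
tcp_pos: [0.5736, 0.211, 0.1028]
ee_rot: [[0.362, 0.932, 0.001], [0.932, -0.362, 0.002], [0.002, 0.0, -1.0]]
wrist_force: [-0.0, -0.5, -0.4]
width: 0.0004
grip_force: 0.0
```

Call:
{"api": "servo_tool", "payload": {
  "twist": [
    [0,0,0],
    [0,0,0],
    [0,0,0],
    [0,0,0],
    [0,0,0]
  ],
  "translation": [
    [0.07,0.19,0],
    [0.15,0.37,0],
    [0.18,0.47,0],
    [0.22,0.56,0],
    [0.22,0.56,0]
  ],
  "claw": [0,0,0,0,0]
}}

```text
t: 4.53
tcp_pos: [0.5754, 0.2152, 0.1028]
ee_rot: [[0.363, 0.932, 0.0], [0.932, -0.363, 0.0], [0.0, 0.0, -1.0]]
wrist_force: [-0.2, 0.4, -0.1]
width: 0.0004
grip_force: 0.0
```

Run:
```python
from h import *
cv2.imwrite("pics/w2.png",env.grab_frame("wrist")[:,:,::-1])
```

```text
(no output)
```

View pics/w2.png

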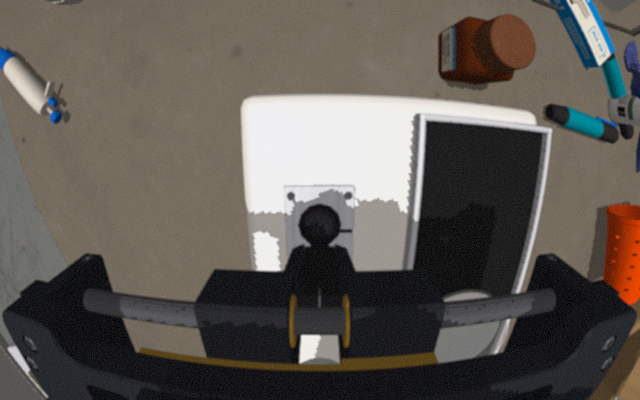

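The lever has moved well over, with the grip at (320,224) just ahead of the fingertips. I'll go on gently until I feel the stop.

Call:
{"api": "servo_tool", "payload": {
  "twist": [
    [0,0,0],
    [0,0,0],
    [0,0,0],
    [0,0,0]
  ],
  "translation": [
    [0.04,0.09,0],
    [0.07,0.19,0],
    [0.11,0.28,0],
    [0.11,0.28,0]
  ],
  "claw": [0,0,0,0]
}}

```text
t: 4.92
tcp_pos: [0.5762, 0.2171, 0.1026]
ee_rot: [[0.364, 0.932, -0.001], [0.932, -0.364, -0.001], [-0.001, -0.0, -1.0]]
wrist_force: [-0.2, -1.1, 0.7]
width: 0.0008
grip_force: 0.8
```

Call:
{"api": "servo_tool", "payload": {
  "twist": [
    [0,0,0],
    [0,0,0],
    [0,0,0],
    [0,0,0]
  ],
  "translation": [
    [0.04,0.09,0],
    [0.07,0.19,0],
    [0.07,0.19,0],
    [0.07,0.19,0]
  ],
  "claw": [0,0,0,0]
}}

```text
t: 5.25
tcp_pos: [0.5764, 0.2175, 0.1025]
ee_rot: [[0.364, 0.931, -0.002], [0.931, -0.364, -0.004], [-0.004, -0.001, -1.0]]
wrist_force: [-1.9, -4.8, 1.6]
width: 0.0005
grip_force: 2.7
```

The finger is held at the far stop: 5 N, no travel, and the front face is at y≈50 as expected for fast. I'll back off, rise, and move above the button.

Call:
{"api": "servo_tool", "payload": {
  "twist": [
    [0,0,0],
    [0,0,0],
    [0,0,0],
    [0,0,0],
    [0,0,0],
    [0,0,0],
    [0,0,0],
    [0,0,0],
    [0,0,0],
    [0,0,0]
  ],
  "translation": [
    [-0.36,-0.93,0],
    [-0.73,-1.86,0],
    [-1.09,-2.8,1],
    [-1.5,-3.8,3],
    [-2.2,-5.6,4],
    [-2.9,-7.5,4],
    [-3.6,-9.3,4],
    [-4.3,-11,4],
    [-4.7,-12.2,4],
    [-4.7,-12.2,4]
  ],
  "claw": [0,0,0,0,0,0,0,0,0,0]
}}

```text
t: 6.08
tcp_pos: [0.5293, 0.0937, 0.1432]
ee_rot: [[0.367, 0.93, -0.001], [0.93, -0.367, -0.003], [-0.003, 0.0, -1.0]]
wrist_force: [-1.2, 0.0, 0.6]
width: 0.0004
grip_force: 0.0
```

Run:
```python
from h import *
s=env.grab_frame("scene")[:,:,::-1][130:270,230:400]
t=env.grab_frame("top")[:,:,::-1][135:285,235:430]
c=np.hstack([cv2.resize(s,(400,330),interpolation=2),cv2.resize(t,(400,330),interpolation=2)])
cv2.imwrite("pics/d.png",c);print(env.get_obs()["tcp_pos"])
```

```text
[0.53066435 0.09797309 0.14325031]
```

View pics/d.png

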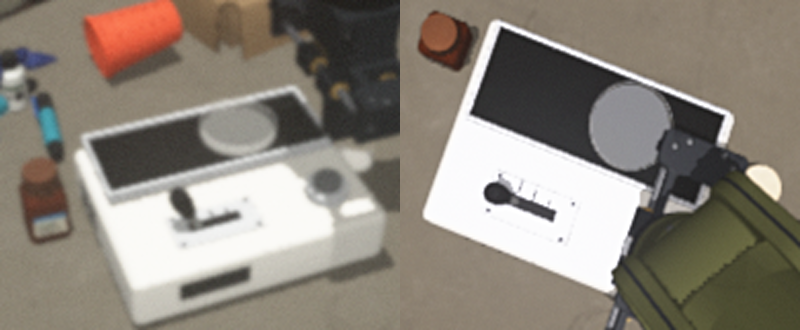

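The lever rests at fast, leaning fully towards +y (about (180,203) on the left, (497,192) on the right), and the TCP is over the button. Now I'll press.

Call:
{"api": "servo_tool", "payload": {
  "twist": [
    [0,0,0],
    [0,0,0],
    [0,0,0],
    [0,0,0],
    [0,0,0],
    [0,0,0],
    [0,0,0],
    [0,0,0],
    [0,0,0],
    [0,0,0]
  ],
  "translation": [
    [0,0,-2],
    [0,0,-4],
    [0,0,-4.7],
    [0,0,-5],
    [0,0,-5.2],
    [0,0,-5.4],
    [0,0,-5.6],
    [0,0,-5.8],
    [0,0,-5.8],
    [0,0,-5.8]
  ],
  "claw": [0,0,0,0,0,0,0,0,0,0]
}}

```text
t: 7.02
tcp_pos: [0.5305, 0.0987, 0.0863]
ee_rot: [[0.363, 0.932, 0.002], [0.932, -0.363, 0.001], [0.002, 0.001, -1.0]]
wrist_force: [-3.2, 2.0, 11.9]
width: 0.0002
grip_force: 6.0
```

Call:
{"api": "servo_tool", "payload": {
  "twist": [
    [0,0,0],
    [0,0,0],
    [0,0,0],
    [0,0,0]
  ],
  "translation": [
    [0,0,-0.1],
    [0,0,-0.15],
    [0,0,-0.15],
    [0,0,-0.15]
  ],
  "claw": [0,0,0,0]
}}

```text
t: 7.35
tcp_pos: [0.5305, 0.0987, 0.0861]
ee_rot: [[0.363, 0.932, 0.003], [0.932, -0.363, 0.001], [0.002, 0.002, -1.0]]
wrist_force: [-6.5, 0.7, 23.0]
width: 0.0007
grip_force: 11.9
```

Call:
{"api": "servo_tool", "payload": {
  "twist": [
    [0,0,0],
    [0,0,0],
    [0,0,0],
    [0,0,0],
    [0,0,0],
    [0,0,0],
    [0,0,0],
    [0,0,0]
  ],
  "translation": [
    [0,0,1],
    [0,0,3],
    [0,0,6],
    [0,0,9],
    [0,0,12],
    [-4,0,14],
    [-7,-3,15],
    [-7,-3,15]
  ],
  "claw": [0,0,0,0,0,0,0,0]
}}

```text
t: 8.02
tcp_pos: [0.4553, 0.0633, 0.235]
ee_rot: [[0.365, 0.931, -0.002], [0.931, -0.365, -0.005], [-0.006, -0.0, -1.0]]
wrist_force: [-0.0, -0.8, -0.8]
width: 0.0007
grip_force: 0.0
```

Run:
```python
from h import *
s=env.grab_frame("scene")[:,:,::-1][130:270,230:400]
t=env.grab_frame("top")[:,:,::-1][135:285,235:430]
cv2.imwrite("pics/e.png",np.hstack([cv2.resize(s,(400,330),interpolation=2),cv2.resize(t,(400,330),interpolation=2)]));print(env.get_obs()["wrist_force"])
```

```text
[ 0.9588912  -0.03649445 -0.10687243]
```

View pics/e.png

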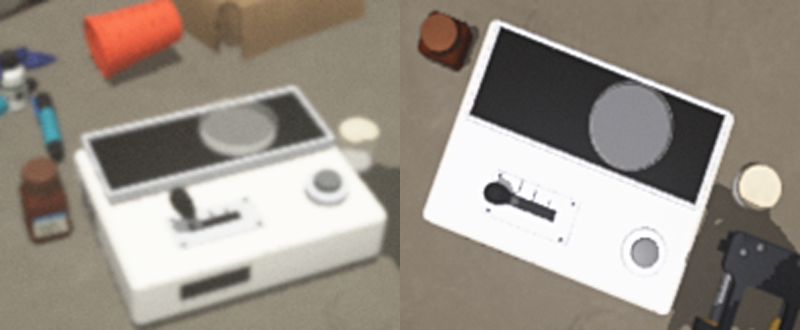

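The lever is at fast, the button has sprung back up, and the dish, bottle and jar haven't moved. The arm is clear.

```bash
python3 -c "
from bench import env
print(env.hand_in())"
```

```text
the job is handed in; nothing more can be done
None
```

The job is handed in: the lever was pushed to the fast stop and stayed there, then the start button was pressed to its bottom and released, with the dish, bottle and jar left standing where they were and the arm clear.

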